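# Roll home the contact strip of a shielding-cage sill

### The job

The row of brass contact pieces in the cage sill stands proud. Take the hand roller from its stand, roll it along the row with firm pressure (but never more than 25 N) until every piece is fully home, then put the roller back upright in its stand and let go. Touch the sill with the roller only, and leave the other things where they are.

Things in the scene. Friction and masses are not known exactly. Their poses are not given: they have to be found in the camera images.
- panel: Grey base plate of the sill, fixed to the table, 130 (its x) x 290 (its y) x 12 mm. Origin: centre of its underside; z up. An aluminium channel 236 mm long and 36 mm wide stands on it along y, centre line at x = -30 mm; two dark screw heads, tops 32 mm above the table, stand past its ends at y = +-133 mm. It does not give under load.
- strip_mid (a point): Nominal middle of the brass row, pieces home, 44 mm above the table. The channel sits on levelling screws: its real height is up to 5 mm above or below nominal, and it slopes along its length by up to 0.065 rad either way (6 mm more at the ends). Neither shows in this point nor in strip_right and strip_left, which belong to the base plate: find the height by feel.
- strip_right (a point): Nominal top centre of piece1 (-y end of the panel) when fully home, 44 mm above the table (see strip_mid). The row of eight pieces, pitch 25 mm, runs straight from here to strip_left.
- strip_left (a point): Nominal top centre of the last brass piece (piece8, the +y end) when fully home; see strip_right (175 mm away).
- stand: White roller stand fixed to the table: base 110 (x) x 75 (y) x 6 mm; two posts at x = +-42 mm, 16 mm thick in x, 60 mm wide in y, tops 60 mm above the table. Origin: centre of its underside. The roller's collar bridges the posts (roller x along stand x, either way round); its wheel hangs between them.
- stand_seat (a point): Point midway between the tops of the stand's two posts, 60 mm above the table; the underside of the roller's collar centre rests here.
- roller: Hand roller, about 0.3 kg. Origin: lowest point of its wheel; z up the handle, x the rolling direction, y the axle. Wheel, rubber tyre: diameter 44, width 28 mm, free. Steel collar 96 (x) x 44 (y) mm, from 48 to 56 mm above the origin; blue handle 40 (x) x 26 (y) mm, from 56 to 114 mm. In the stand its origin is 12 mm above the table.
- roller_grip (a point): Centre of the roller's handle, 84 mm above the roller's origin (96 mm above the table in the stand); grip it from above across its 26 mm y faces.
- wheel (a joint): Turn of the roller's wheel (rad), 0 at the start, either sign; 1 rad is 22 mm of rolling.
- piece1 (a joint): Depth of brass piece 1 of 8 (14 mm wide, 24 mm along the row, -87.5 mm along the panel's y), m: 0 is 5 mm proud, 0.005 is fully home (top 2 mm above the channel's edges). Starts at 0 to 0.0012. Held by friction: sinks under about 8 N and stays where it is left.
- piece2 (a joint): Depth of brass piece 2 of 8 (14 mm wide, 24 mm along the row, -62.5 mm along the panel's y), m: 0 is 5 mm proud, 0.005 is fully home (top 2 mm above the channel's edges). Starts at 0 to 0.0012. Held by friction: sinks under about 8 N and stays where it is left.
- piece3 (a joint): Depth of brass piece 3 of 8 (14 mm wide, 24 mm along the row, -37.5 mm along the panel's y), m: 0 is 5 mm proud, 0.005 is fully home (top 2 mm above the channel's edges). Starts at 0 to 0.0012. Held by friction: sinks under about 8 N and stays where it is left.
- piece4 (a joint): Depth of brass piece 4 of 8 (14 mm wide, 24 mm along the row, -12.5 mm along the panel's y), m: 0 is 5 mm proud, 0.005 is fully home (top 2 mm above the channel's edges). Starts at 0 to 0.0012. Held by friction: sinks under about 8 N and stays where it is left.
- piece5 (a joint): Depth of brass piece 5 of 8 (14 mm wide, 24 mm along the row, 12.5 mm along the panel's y), m: 0 is 5 mm proud, 0.005 is fully home (top 2 mm above the channel's edges). Starts at 0 to 0.0012. Held by friction: sinks under about 8 N and stays where it is left.
- piece6 (a joint): Depth of brass piece 6 of 8 (14 mm wide, 24 mm along the row, 37.5 mm along the panel's y), m: 0 is 5 mm proud, 0.005 is fully home (top 2 mm above the channel's edges). Starts at 0 to 0.0012. Held by friction: sinks under about 8 N and stays where it is left.
- piece7 (a joint): Depth of brass piece 7 of 8 (14 mm wide, 24 mm along the row, 62.5 mm along the panel's y), m: 0 is 5 mm proud, 0.005 is fully home (top 2 mm above the channel's edges). Starts at 0 to 0.0012. Held by friction: sinks under about 8 N and stays where it is left.
- piece8 (a joint): Depth of brass piece 8 of 8 (14 mm wide, 24 mm along the row, 87.5 mm along the panel's y), m: 0 is 5 mm proud, 0.005 is fully home (top 2 mm above the channel's edges). Starts at 0 to 0.0012. Held by friction: sinks under about 8 N and stays where it is left.
- tray: Orange open plastic tray, 110 x 90 x 28 mm, with spare brass pieces; bystander. Origin: centre of its underside.
- wash_bottle: White wash bottle with a green label, diameter 72 mm, 170 mm tall, standing beyond the sill; bystander. Origin: centre of its underside.
- dish: Clear shallow round dish, diameter 70 mm, 16 mm high; bystander. Origin: centre of its underside.
- screwdriver: Screwdriver lying on the table on the robot's side; bystander. Origin: its underside.
- syringe: Clear empty syringe, about 150 mm long, lying beyond the sill; bystander. Origin: its underside.
- tweezers: Steel tweezers 120 mm long, 6 mm high, lying on the grey base plate behind the channel, about parallel to it; bystander. Origin: its underside.

How it is judged:
On the way, in this order (a step that is already met when the one before it is completed fails the run):
1. the roller is lifted clear of its stand (height (world z) of roller_grip above 0.115 m and contact force between roller and stand below 0.1 N), for 0.1 s.
2. the roller rolls on the row under pressure (wheel turned at least 2 rad, while pressing with over 3 N) (contact force between roller and panel above 3 N and (value of joint wheel above 2 rad or value of joint wheel below -2 rad)).
3. every brass piece is home (value of joint each of piece1, piece2, piece3, piece4, piece5, piece6, piece7, piece8 above 0.0035 m), for 0.1 s.
At the end, for the whole second after the job is handed in: All eight brass pieces are within 1.5 mm of fully home; the roller stands at rest, upright (within 0.1 rad), its collar down on both posts of its stand (within 15 mm of centre and 5 mm of its height, turned less than 0.25 rad from the stand's length), released (all of step 3 and horizontal distance between roller_grip and stand_seat below 0.015 m and height (world z) of roller_grip between 0.091 and 0.101 m and angle between roller's own z axis and vertical below 0.1 rad and angle between the x axis of roller and the x axis of stand, either way round below 0.25 rad and linear speed of roller below 0.02 m/s); the robot touches nothing.
It fails at once if the roller presses on the sill with more than 25 N (contact force between roller and panel above 25 N).
It fails at once if the fingers or the arm touch the sill or its base plate (contact force between any of the fingers, the arm and panel above 1 N).
It fails at once if another thing is moved by more than 20 mm (distance of any of tray, wash_bottle, dish, screwdriver, syringe, tweezers from where it was at the start of the episode above 0.02 m).
It also fails if it takes over 72 s, if anything falls off the work surface, if the arm or the gripper's body presses on something with over 40 N, if the wrist force passes 120 N, or if a joint passes its speed limit or range.

### The arm

A 6-joint arm with a two-finger parallel gripper is mounted at the origin on the work surface. World frame = base frame: x ahead of the robot, y to its left, z up, the work surface at z = 0. Lengths are in m, angles in rad, forces in N, time in s.
With the tool pointing down it reaches from about 0.275 to 1 m from the base axis. Payload 8.4 kg.
Tool frame: the origin (TCP) lies on the centre line of the jaws, within the pads' length; the fingertips stand 11 mm ahead of it and the grasp point (between the pads) lies 8 mm behind it; z points along the fingers, y is the line along which they close (so a half turn about z gives the same grasp; the last joint's range is limited). The gripper opens to 85 mm and grips with 20 to 120 N. Pads are 22 mm wide; open, the fingers measure 114 mm over their backs; the gripper's body (76 mm by 85 mm) begins 54 mm behind the grasp point. The pads swing forward as they close: fully open they stand 13 mm farther back than shut.
Start: joints at [1.109, 0.353, 1.633, -0, 1.155, -0.002], TCP at [0.277, 0.56, 0.242] pointing down, gripper open.
Joint ranges: [-2.63, 2.63], [-0.92, 2.1], [0.06, 2.66], [-1.3, 4.44], [0, 2.69], [-3.02, 3.02]. Speed limits (rad/s): [2.22, 2.22, 2.79, 3.14, 3.14, 3.14].

### API

Orientations are given as a unit quaternion [w, x, y, z].
In Python, from cell import get_obs, snapshot, hand_in, search_frame gives the robot as it stands. The module is installed in compiled form; this text tells all that it offers.
- The arm moves only by the shell command python3 -m crank 'ROWS' [FORCE]. ROWS is JSON, a list that holds one entry, the list of rows, each a list of 5 numbers: the finger opening in mm, from 0 to 85.4, then the shift along the world's x, y, z scaled (see below), then the turn about the world's z scaled (see below). In form: [[[grip, dx, dy, dz, turn], ...]]. A call has 1 to 8 rows; each row shifts and turns the commanded pose from where the row before left it; what a row does not reach is not made up. The controller multiplies each number of a shift by 2 cm and each number of a turn by 4 degrees. A row lasts 1/10 s, in which the tool goes at most 50 mm and 8.59 degrees, less where a joint would pass 70% of its speed; a pose out of reach is approached as far as the arm can. A call with a number of a shift or a turn outside -1 to 1 is refused whole. A call with a gripper value outside its range is refused whole. The fingers move at their own pace and stop on an object; FORCE is the grip in N (left out, the last holds). Time passes only in rows, so rows that do not move let the fingers close. It gives the time, the measured TCP pose, the force, the opening and the grip force at its end, in the units of the state.
- get_obs(): the state, without advancing time (a new reading comes with each control period).
- snapshot(name): name is "scene" or "top" or "wrist"; returns a dict with "frame" (400x640x3 uint8, red, green, blue), "z_map" (400x640 float32, m along the optical axis (not along the pixel's ray), 0 where there is no reading), "fx", "fy", "cx", "cy" (pixels), "world_to_cam" (4x4, takes a point from world to camera coordinates). Camera axes: x right, y up, looking along -z (the intrinsics and any distortion apply to the point x, -y, -z); pixel columns grow to the right and rows downward; lengths in m; the calibration is good to about 2 mm. A picture is of the moment at which its call begins.
- hand_in(): hands the job in; it is judged then, once.
Trained networks look in a picture, given as the dict that the camera call returned (one of the last four; its "shot" number tells which), for a name from the list of things; names that differ only in an ending like _2 or _b are one class to them, and where a whole thing is asked for, a point or a joint stands for the part that bears it (a point fixed in the world has none). Each returns a list of dicts, best first, with "score" (0 to 1); they miss things now and then, are a little off and sometimes report something else, mostly with a low value. They report only what shows in the picture. A call takes as long as a camera call.
- search_frame(picture, query): "box" ([left, top, width, height] in pixels, round what is visible of it).
The state is a dict: "time_s": time; "joints": joint angles; "qd": joint speeds; "joint_efforts": joint torques, N m; "tool_pos": TCP position; "ee_rot": TCP orientation; "ft_force": force on the tool from outside, world axes, zero at the start; "wrist_torque": the same for the moment, N m; "finger_gap": finger opening in m; "gripper_force": force on a finger pad.
Only numpy, scipy, OpenCV 4.12 (cv2) and the standard library are available. Lean on these libraries where they do the work, as an engineer would, in place of code of your own. Each camera call takes 0.05 s, during which the arm holds its last target. There are 200 camera calls.

## Working session

There is one attempt and no reset: what is moved stays moved. The work goes in short steps, Python scripts to look and compute and a shell command to move; the robot and the scene stay as the last step left them, time stands still between calls to the robot, and variables do not carry over. Pictures are saved under pics/ and viewed, at most 10 in all, crops included, and the job is handed in when it is done.

```bash
mkdir -p pics
cat > h.py <<'E'
import numpy as np, cv2
from cell import get_obs, snapshot, hand_in, search_frame
def pts(s):
    z=s["z_map"]; v,u=np.mgrid[0:400,0:640]
    X=(u-s["cx"])/s["fx"]*z; Y=-(v-s["cy"])/s["fy"]*z
    P=np.stack([X,Y,-z,np.ones_like(z)],-1)
    W=P@np.linalg.inv(s["world_to_cam"]).T
    W=W[...,:3]; W[z==0]=np.nan
    return W
def save(s,n): cv2.imwrite("pics/"+n,cv2.cvtColor(s["frame"],cv2.COLOR_RGB2BGR))
E
python3 - <<'E'
from h import *
for c in("top","scene"):
    s=snapshot(c); save(s,c+".png"); W=pts(s)
    np.savez(c+".npz",W=W,f=s["frame"])
    for q in("panel","stand","roller","tray","wash_bottle","dish","screwdriver","syringe","tweezers"):
        for r in search_frame(s,q)[:1]:
            b=r["box"];u=int(b[0]+b[2]/2);v=int(b[1]+b[3]/2)
            print(c,q,np.round(b),round(r["score"],2),np.round(W[v,u],3))
print(get_obs())
E
```

```text
top panel [277. 182. 110.  60.] 0.94 [ 0.54  -0.045  0.01 ]
top stand [418. 200.  48.  36.] 0.59 [ 0.522 -0.332  0.068]
top roller [428. 205.  41.  25.] 0.76 [ 0.516 -0.334  0.117]
top tray [182. 204.  39.  44.] 0.86 [0.497 0.314 0.025]
top wash_bottle [201. 134.  32.  30.] 0.71 [0.686 0.256 0.132]
top dish [252. 252.  23.  23.] 0.98 [0.398 0.145 0.004]
top screwdriver [362. 274.  81.  12.] 0.63 [ 0.355 -0.236  0.011]
top syringe [340. 135.  50.  11.] 0.84 [ 0.749 -0.139  0.016]
top tweezers [308. 193.  40.  13.] 0.51 [ 0.576 -0.03   0.016]
scene panel [220. 187. 135.  93.] 0.93 [ 0.559 -0.063  0.009]
scene stand [114. 248.  72.  57.] 0.89 [ 0.544 -0.352  0.025]
scene roller [113. 225.  57.  52.] 0.85 [ 0.537 -0.35   0.09 ]
scene tray [380. 148.  48.  41.] 0.8 [0.501 0.307 0.012]
scene wash_bottle [433. 160.  45.  73.] 0.8 [0.726 0.241 0.107]
scene dish [319. 158.  23.  19.] 0.57 [0.393 0.152 0.004]
scene screwdriver [136. 194.  85.  32.] 0.57 [ 0.373 -0.247  0.016]
scene syringe [260. 289.  78.  46.] 0.78 [ 0.753 -0.14   0.013]
scene tweezers [222. 185. 139.  92.] 0.59 [ 0.554 -0.053  0.009]
{'time_s': 1.0, 'joints': array([ 1.10863071e+00,  3.52976751e-01,  1.63341695e+00,  1.96281373e-05,
        1.15518856e+00, -2.39843517e-03]), 'qd': array([-0.0025747 ,  0.00122993,  0.00065563, -0.00042344, -0.00138737,
        0.00089661]), 'joint_efforts': array([ 1.82343032e-03, -6.05181670e+01, -3.42456293e+01,  1.45081153e-04,
        9.22855506e-04, -5.60252226e-05]), 'tool_pos': array([0.27732983, 0.56009822, 0.24228824]), 'ee_rot': array([-7.54080258e-06,  2.27868035e-01,  9.73692024e-01,  7.12577209e-06]), 'ft_force': array([-0.12625179,  0.04408061,  0.44962351]), 'wrist_torque': array([-0.0325456 , -0.0046564 ,  0.01640139]), 'gripper_force': 0.0, 'finger_gap': 0.08551626599392832}
```

Run:
```python
from h import *
d=np.load("top.npz");W=d["W"];f=d["f"]
x,y,z=W[...,0],W[...,1],W[...,2]
def rect(m,n):
    P=W[m][:,:2]; r=cv2.minAreaRect((P*1000).astype(np.float32)); print(n,len(P),np.round(r[0],1),np.round(r[1],1),round(r[2],2),"mean",np.round(P.mean(0)*1000,1),"z",np.round(np.median(W[m][:,2]),4))
rs=(abs(x-.52)<.09)&(abs(y+.34)<.09)
rect(rs&(z>.1),"handle"); rect(rs&(z>.05)&(z<.1),"collar/posts"); rect(rs&(z>.003)&(z<.012),"base")
pn=(abs(x-.54)<.13)&(abs(y+.045)<.2)
rect(pn&(z>.006)&(z<.0145),"plate"); rect(pn&(z>.033),"channel"); rect(pn&(z>.006),"all")
# channel slope
m=pn&(z>.03); P=W[m]; c=P.mean(0); A=np.c_[P[:,1]-c[1],np.ones(len(P))]; print("slope",np.linalg.lstsq(A,P[:,2],rcond=None)[0])
a=cv2.resize(f[120:290,170:480],None,fx=2.58,fy=2.58,interpolation=cv2.INTER_CUBIC)
b=np.load("scene.npz")["f"][130:340,90:490]; 
cv2.imwrite("pics/a.png",cv2.cvtColor(a,cv2.COLOR_RGB2BGR))
cv2.imwrite("pics/b.png",cv2.cvtColor(cv2.resize(b,None,fx=2,fy=2),cv2.COLOR_RGB2BGR))
```

```text
handle 193 [ 521.5 -350.9] [25.8 40.6] 17.31 mean [ 520.5 -347.8] z 0.1262
collar/posts 532 [ 523.3 -349. ] [ 59.5 102.4] 18.26 mean [ 518.8 -339. ] z 0.067
base 451 [ 519.7 -339.8] [178.4 178.5] 89.78 mean [ 518.  -338.3] z 0.0048
plate 3041 [537.2 -33.2] [247.9 375.7] 0.6 mean [546.2 -36.8] z 0.0115
channel 1223 [512.6 -49.7] [ 36.7 278.5] 10.96 mean [512.7 -53.1] z 0.0476
all 4815 [537.2 -33.2] [248.  375.7] 0.6 mean [538.2 -39.5] z 0.013
slope [-0.05500743  0.04681073]
```

View pics/a.png

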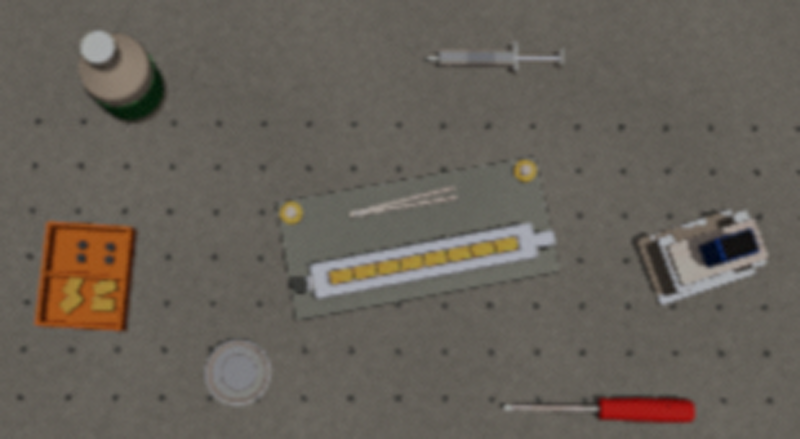

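View pics/b.png

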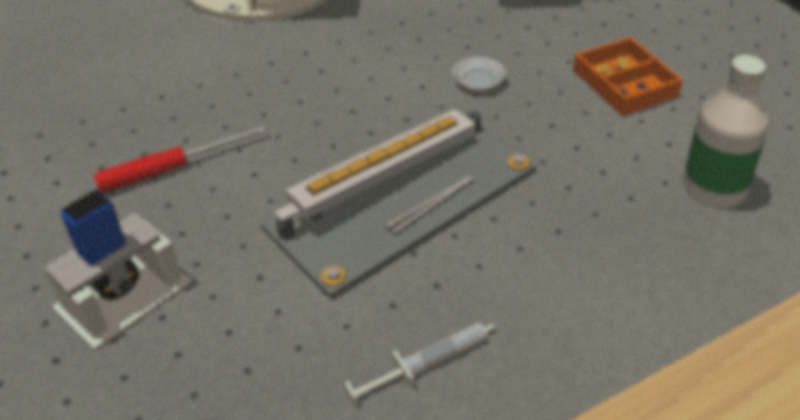

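The top view shows the channel at crop (310-550, 225-295), sloping down to the left, and the roller handle at (730,247). The side view confirms the roller is in its stand and the route is clear. I'll move over the roller.

```bash
for i in 1; do :; done
python3 -m crank '[[[85,0.26,-0.98,0,-0.25],[85,0.26,-0.98,0,-0.25],[85,0.26,-0.98,0,-0.25],[85,0.26,-0.98,0,-0.25],[85,0.26,-0.98,0,-0.25],[85,0.26,-0.98,0,-0.25],[85,0.26,-0.98,0,-0.25],[85,0.26,-0.98,0,-0.25]]]' 40
python3 -m crank '[[[85,0.26,-0.98,0,-0.25],[85,0.26,-0.98,0,-0.25],[85,0.26,-0.98,0,-0.25],[85,0.26,-0.98,0,-0.25],[85,0.26,-0.98,0,-0.25],[85,0.26,-0.98,0,-0.25],[85,0.26,-0.98,0,-0.25],[85,0.26,-0.98,0,-0.25]]]'
python3 -m crank '[[[85,0.26,-0.98,0,-0.25],[85,0.26,-0.98,0,-0.25],[85,0.26,-0.98,0,-0.25],[85,0.26,-0.98,0,-0.25],[85,0.26,-0.98,0,-0.25],[85,0.26,-0.98,0,-0.25],[85,0.26,-0.98,0,-0.25],[85,0.26,-0.98,0,-0.25]]]'
python3 -m crank '[[[85,0.26,-0.98,0,-0.25],[85,0.26,-0.98,0,-0.25],[85,0.26,-0.98,0,-0.25],[85,0.26,-0.98,0,-0.25],[85,0.26,-0.98,0,-0.25],[85,0.26,-0.98,0,-0.25],[85,0.26,-0.98,0,-0.25],[85,0.26,-0.98,0,-0.25]]]'
python3 - <<'E'
from h import *
s=snapshot("wrist"); save(s,"w0.png"); W=pts(s); np.savez("w0.npz",W=W,f=s["frame"])
o=get_obs(); print(o["tool_pos"],o["ee_rot"],o["time_s"])
f=s["frame"].astype(int); hsv=cv2.cvtColor(s["frame"],cv2.COLOR_RGB2HSV)
m=(hsv[...,0]>15)&(hsv[...,0]<32)&(hsv[...,1]>110)&(W[...,2]>.03)&(W[...,2]<.07)
P=W[m]; print(len(P)); 
if len(P)>30:
    r=cv2.minAreaRect((P[:,:2]*1000).astype(np.float32)); print(r, np.median(P[:,2]))
E
```

```text
time_s: 1.8
tool_pos: [0.3193, 0.4017, 0.2423]
ee_rot: [0.0, 0.296, 0.955, 0.0]
ft_force: [-0.3, -0.7, 0.1]
finger_gap: 0.0848
gripper_force: 0.0
time_s: 2.6
tool_pos: [0.3606, 0.2449, 0.2424]
ee_rot: [0.0, 0.362, 0.932, 0.0]
ft_force: [-0.0, -0.2, 0.1]
finger_gap: 0.0853
gripper_force: 0.0
time_s: 3.4
tool_pos: [0.402, 0.0882, 0.2424]
ee_rot: [0.0, 0.426, 0.905, 0.0]
ft_force: [-0.2, 0.0, 1.1]
finger_gap: 0.0848
gripper_force: 0.0
time_s: 4.2
tool_pos: [0.4433, -0.0685, 0.2424]
ee_rot: [0.0, 0.488, 0.873, 0.0]
ft_force: [-0.3, -0.3, 0.0]
finger_gap: 0.085
gripper_force: 0.0
[ 0.44431423 -0.07055481  0.24253025] [ 9.41562108e-04  4.88583316e-01  8.72516654e-01 -3.79777232e-04] 4.25
2739
((513.3814697265625, -47.320350646972656), (12.944297790527344, 196.51580810546875), 10.873139381408691) 0.05158889693824242
```

```bash
python3 -m crank '[[[85,0.26,-0.98,0,-0.25],[85,0.26,-0.98,0,-0.25],[85,0.26,-0.98,0,-0.25],[85,0.26,-0.98,0,-0.25],[85,0.26,-0.98,0,-0.25],[85,0.26,-0.98,0,-0.25],[85,0.26,-0.98,0,-0.25],[85,0.26,-0.98,0,-0.25]]]'
python3 -m crank '[[[85,0.26,-0.98,0,-0.25],[85,0.26,-0.98,0,-0.25],[85,0.26,-0.98,0,-0.25],[85,0.26,-0.98,0,-0.25],[85,0.26,-0.98,0,-0.25],[85,0.26,-0.98,0,-0.25],[85,0,0,0,0]]]'
python3 - <<'E'
from h import *
d=np.load("w0.npz");W=d["W"]
hsv=cv2.cvtColor(d["f"],cv2.COLOR_RGB2HSV)
m=(hsv[...,0]>15)&(hsv[...,0]<32)&(hsv[...,1]>110)&(W[...,2]>.03)&(W[...,2]<.07)
a=np.radians(100.87); u=np.array([np.cos(a),np.sin(a)]); c=np.array([.5134,-.0473])
P=W[m]; t=(P[:,:2]-c)@u
tt=[];zz=[]
for i in range(8):
    k=abs(t-(-.0875+.025*i))<.009; print(i+1,k.sum(),round(np.median(P[k,2])*1000,2)); tt.append(-.0875+.025*i);zz.append(np.median(P[k,2]))
print("brass fit",np.polyfit(tt,zz,1))
Q=W[(np.abs((W[...,:2]-c)@np.array([-u[1],u[0]]))>.010)&(np.abs((W[...,:2]-c)@np.array([-u[1],u[0]]))<.016)]
q=(Q[:,:2]-c)@u; k=abs(q)<.11; print("channel edge fit",np.polyfit(q[k],Q[k,2],1))
s=snapshot("wrist"); save(s,"w1.png"); W=pts(s); np.savez("w1.npz",W=W,f=s["frame"])
o=get_obs(); print(o["tool_pos"],o["ee_rot"],o["time_s"])
x,y,z=W[...,0],W[...,1],W[...,2]
rs=(abs(x-.52)<.1)&(abs(y+.34)<.1)
for n,m in(("handle",rs&(z>.115)&(z<.135)),("collar",rs&(z>.06)&(z<.075)),("posts",rs&(z>.052)&(z<.075)),("plate",(z>.004)&(z<.0085)&rs)):
    P=W[m]
    if len(P)>20:
        r=cv2.minAreaRect((P[:,:2]*1000).astype(np.float32)); print(n,len(P),np.round(r[0],1),np.round(r[1],1),round(r[2],2),np.median(P[:,2]))
E
```

```text
time_s: 5.05
tool_pos: [0.485, -0.2249, 0.2424]
ee_rot: [-0.0, 0.548, 0.837, 0.0]
ft_force: [-0.1, 0.1, 0.1]
finger_gap: 0.0851
gripper_force: 0.0
time_s: 5.75
tool_pos: [0.5171, -0.3442, 0.242]
ee_rot: [0.0, 0.591, 0.807, -0.0]
ft_force: [0.1, -0.3, 1.0]
finger_gap: 0.0848
gripper_force: 0.0
1 226 58.48
2 227 56.76
3 244 54.88
4 257 53.67
5 268 51.4
6 291 49.77
7 305 48.74
8 316 47.59
brass fit [-0.06376476  0.05266233]
channel edge fit [0.52934583 0.15236199]
[ 0.51661513 -0.3427653   0.24185615] [-2.21416235e-04  5.90875474e-01  8.06762744e-01  2.52371297e-05] 5.8
handle 1885 [ 523.7 -351.7] [25.6 39.7] 18.02 0.12799227856837816
collar 3555 [ 525.4 -349.2] [ 59.2 100.3] 18.59 0.06811655009650952
posts 3967 [ 525.6 -349.1] [ 59.8 100.5] 18.67 0.06798599351242962
plate 1869 [ 525.6 -348.9] [ 75.2 109.9] 18.49 0.006272393896084194
```

View pics/w1.png

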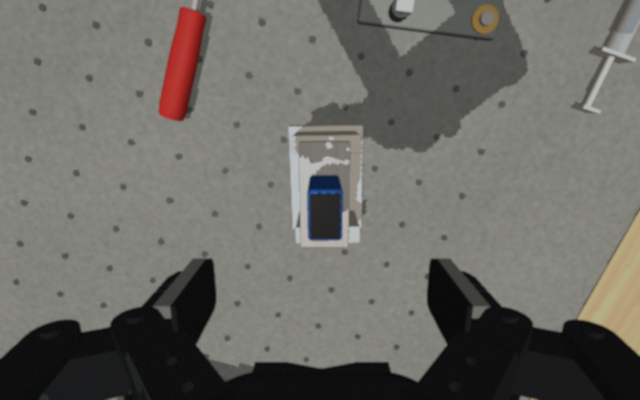

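Seen from the wrist, the handle is at pixel (325,210), standing between the jaws. I'll descend and grip.

```bash
python3 -m crank '[[[85,0.35,-0.35,0,0.18],[85,0,0,-0.95,0],[85,0,0,-0.95,0],[85,0,0,-0.95,0],[85,0,0,-0.95,0],[85,0,0,-0.95,0],[85,0,0,-0.95,0],[85,0,0,-0.95,0]]]' 60
python3 -m crank '[[[85,0,0,-0.9,0],[85,0,0,0,0],[20,0,0,0,0],[20,0,0,0,0],[20,0,0,0,0],[20,0,0,0,0],[20,0,0,0,0],[20,0,0,0,0]]]' 60
```

```text
time_s: 6.6
tool_pos: [0.524, -0.3481, 0.1087]
ee_rot: [0.0, 0.585, 0.811, 0.0]
ft_force: [-0.2, 1.4, 0.0]
finger_gap: 0.0846
gripper_force: 0.0
time_s: 7.4
tool_pos: [0.5239, -0.3488, 0.0923]
ee_rot: [0.001, 0.585, 0.811, 0.0]
ft_force: [-1.4, 1.3, 5.4]
finger_gap: 0.0258
gripper_force: 60.0
```

```bash
python3 -m crank '[[[20,0,0,0.3,0],[20,0,0,0.7,0],[20,0,0,0.8,0],[20,0,0,0.8,0],[20,0,0,0.8,0],[20,0,0,0.8,0],[20,0,0,0.5,0],[20,0,0,0,0]]]'
python3 - <<'E'
from h import *
o=get_obs(); print(o["ft_force"],o["tool_pos"],o["ee_rot"])
a=np.radians(100.87); u=np.array([np.cos(a),np.sin(a)]); c=np.array([.5134,-.0473])
for t in(-.105,-.0875,.0875,.1): print(t,c+u*t)
for n in ("scene",):
    s=snapshot(n); save(s,"s2.png"); print(search_frame(s,"roller")[:1])
E
```

```text
time_s: 8.2
tool_pos: [0.5244, -0.3491, 0.1874]
ee_rot: [0.002, 0.585, 0.811, 0.0]
ft_force: [-0.3, -0.4, -2.3]
finger_gap: 0.0261
gripper_force: 59.0
[-0.29786514 -0.44033732 -2.3223819 ] [ 0.52439966 -0.34906729  0.18739454] [1.55981582e-03 5.85132301e-01 8.10936344e-01 5.50959313e-05]
-0.105 [ 0.53320103 -0.15041605]
-0.0875 [ 0.52990086 -0.13323004]
0.0875 [0.49689914 0.03863004]
0.1 [0.49454187 0.05090576]
[{'box': [94.4, 192.4, 63.1, 52.9], 'score': 0.82}]
```

View pics/s2.png

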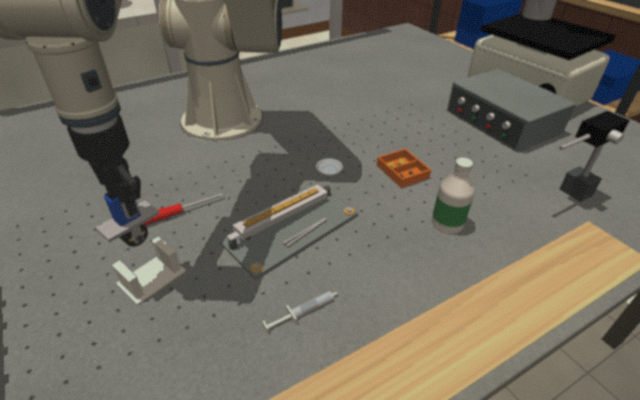

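The roller hangs level in the jaws at (130,215), clear of the empty stand at (150,275). I'll move over piece 1.

```bash
python3 -m crank '[[[20,0.025,0.98,0,-0.168],[20,0.025,0.98,0,-0.168],[20,0.025,0.98,0,-0.168],[20,0.025,0.98,0,-0.168],[20,0.025,0.98,0,-0.168],[20,0.025,0.98,0,-0.168],[20,0.025,0.98,0,-0.168],[20,0.025,0.98,0,-0.168]]]' 80
python3 -m crank '[[[20,0.025,0.98,0,-0.168],[20,0.025,0.98,0,-0.168],[20,0.025,0.98,0,-0.168],[20,0,0,-0.7,0],[20,0,0,-0.7,0],[20,0,0,-0.5,0],[20,0,0,-0.2,0],[20,0,0,0,0]]]'
python3 - <<'E'
from h import *
o=get_obs(); print(o["ft_force"],o["tool_pos"],o["ee_rot"])
s=snapshot("scene"); W=pts(s); cv2.imwrite("pics/s3.png",cv2.cvtColor(cv2.resize(s["frame"][140:290,180:380],None,fx=4,fy=4),cv2.COLOR_RGB2BGR))
E
```

```text
time_s: 9.1
tool_pos: [0.5269, -0.1907, 0.1842]
ee_rot: [-0.001, 0.623, 0.782, -0.0]
ft_force: [-0.2, 0.1, -3.1]
finger_gap: 0.0251
gripper_force: 80.3
time_s: 9.9
tool_pos: [0.5284, -0.1334, 0.1421]
ee_rot: [-0.001, 0.636, 0.771, -0.0]
ft_force: [0.1, -0.5, -2.1]
finger_gap: 0.0253
gripper_force: 80.6
[ 0.06914094 -0.45269233 -2.14253015] [ 0.52841778 -0.13335627  0.14210389] [-8.94082348e-04  6.36486247e-01  7.71287402e-01 -4.49144139e-04]
```

View pics/s3.png

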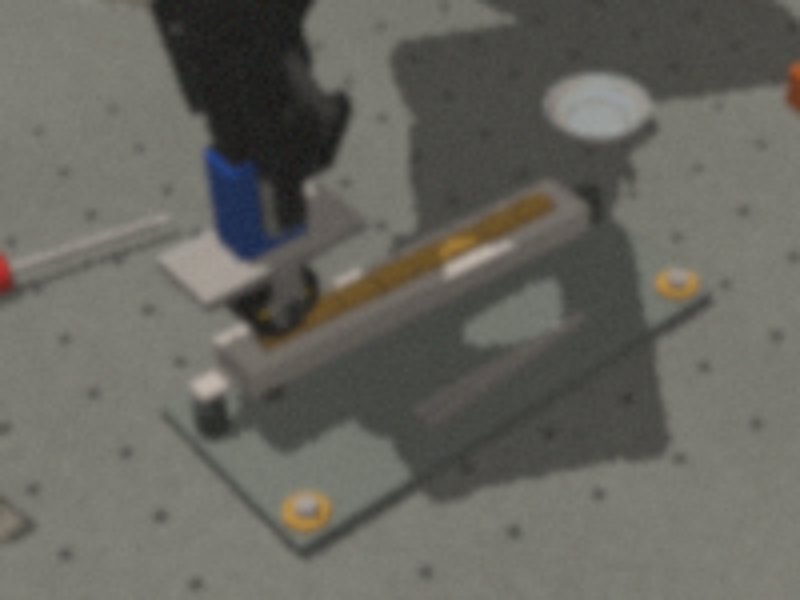

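The wheel at (285,300) is centred above piece 1, with the collar parallel to the channel. I'll feel for contact.

```bash
python3 -m crank '[[[20,0,0,-0.05,0],[20,0,0,-0.05,0],[20,0,0,0,0]]]' | grep -E "tool|ft"
python3 -m crank '[[[20,0,0,-0.05,0],[20,0,0,0,0]]]'| grep -E "tool|ft"
python3 -m crank '[[[20,0,0,-0.05,0],[20,0,0,0,0]]]'| grep -E "tool|ft"
python3 -m crank '[[[20,0,0,-0.05,0],[20,0,0,0,0]]]'| grep -E "tool|ft"
python3 -m crank '[[[20,0,0,-0.05,0],[20,0,0,0,0]]]'| grep -E "tool|ft"
```

```text
tool_pos: [0.5292, -0.133, 0.1415]
ft_force: [-0.9, -0.6, -2.4]
tool_pos: [0.5291, -0.1329, 0.1403]
ft_force: [-1.2, 1.3, -2.3]
tool_pos: [0.529, -0.1329, 0.1392]
ft_force: [-0.8, -0.2, -2.8]
tool_pos: [0.5292, -0.1329, 0.1385]
ft_force: [-0.6, 0.1, 1.0]
tool_pos: [0.5292, -0.133, 0.1376]
ft_force: [-1.7, 0.5, 4.0]
```

```bash
python3 -m crank '[[[20,0,0,-0.05,0],[20,0,0,0,0]]]' | grep -E "tool|ft"
python3 -m crank '[[[20,0,0,-0.05,0],[20,0,0,0,0]]]'| grep -E "tool|ft"
python3 -m crank '[[[20,0,0,-0.05,0],[20,0,0,0,0]]]'| grep -E "tool|ft"
python3 -m crank '[[[20,0,0,-0.05,0],[20,0,0,0,0]]]'| grep -E "tool|ft"
```

```text
tool_pos: [0.5292, -0.133, 0.1366]
ft_force: [-1.3, 0.2, 4.5]
tool_pos: [0.5292, -0.133, 0.1355]
ft_force: [-1.1, -0.9, 4.1]
tool_pos: [0.5292, -0.133, 0.1345]
ft_force: [-0.8, 0.2, 4.6]
tool_pos: [0.5293, -0.133, 0.1339]
ft_force: [-2.6, -0.0, 8.4]
```

Piece 1 is home, at about 11 N net with the TCP at 0.1339. I'll ease off 0.8 mm and roll to piece 2 along the slope.

```bash
python3 -m crank '[[[20,0,0,0.04,0],[20,-0.047,0.245,-0.016,0],[20,-0.047,0.245,-0.016,0]]]' | grep -E "tool|ft"
python3 -m crank '[[[20,-0.047,0.245,-0.016,0]]]'| grep -E "tool|ft"
python3 -m crank '[[[20,-0.047,0.245,-0.016,0],[20,-0.047,0.245,-0.016,0]]]'| grep -E "tool|ft"
```

```text
tool_pos: [0.5277, -0.1237, 0.1338]
ft_force: [-1.4, -3.6, 6.9]
tool_pos: [0.5266, -0.1183, 0.1335]
ft_force: [-1.1, -2.1, 5.1]
tool_pos: [0.5246, -0.1079, 0.1327]
ft_force: [-0.7, -0.2, 4.7]
```

```bash
python3 -m crank '[[[20,-0.047,0.245,-0.02,0],[20,-0.047,0.245,-0.02,0],[20,-0.047,0.245,-0.02,0]]]' | grep -E "tool|ft"
python3 -m crank '[[[20,-0.047,0.245,-0.016,0],[20,-0.047,0.245,-0.016,0]]]' | grep -E "tool|ft"
python3 -m crank '[[[20,-0.047,0.245,-0.016,0],[20,-0.047,0.245,-0.016,0],[20,-0.047,0.245,-0.016,0]]]' | grep -E "tool|ft"
python3 -m crank '[[[20,-0.047,0.245,-0.016,0],[20,-0.047,0.245,-0.016,0]]]' | grep -E "tool|ft"
```

```text
tool_pos: [0.522, -0.0936, 0.1318]
ft_force: [-1.6, -1.3, 7.5]
tool_pos: [0.5199, -0.0834, 0.131]
ft_force: [-1.0, 0.2, 4.9]
tool_pos: [0.5173, -0.0691, 0.1301]
ft_force: [-1.1, -0.8, 5.1]
tool_pos: [0.5153, -0.0589, 0.1294]
ft_force: [-0.6, 0.7, 5.1]
```

```bash
python3 -m crank '[[[20,0,0,-0.025,0],[20,0,0,0,0]]]' | grep -E "tool|ft"
python3 -m crank '[[[20,0,0,-0.025,0],[20,0,0,0,0]]]' | grep -E "tool|ft"
```

```text
tool_pos: [0.5154, -0.0588, 0.1291]
ft_force: [-1.5, 0.2, 8.6]
tool_pos: [0.5154, -0.0589, 0.129]
ft_force: [-2.4, 0.4, 12.9]
```

```bash
python3 -m crank '[[[20,0,0,0.03,0],[20,-0.047,0.245,-0.016,0],[20,-0.047,0.245,-0.016,0],[20,-0.047,0.245,-0.016,0],[20,-0.047,0.245,-0.016,0],[20,-0.047,0.245,-0.016,0]]]' | grep -E "tool|ft"
python3 -m crank '[[[20,-0.047,0.245,-0.016,0],[20,-0.047,0.245,-0.016,0],[20,-0.047,0.245,-0.016,0],[20,-0.047,0.245,-0.016,0],[20,-0.047,0.245,-0.016,0]]]' | grep -E "tool|ft"
python3 -m crank '[[[20,-0.047,0.245,-0.016,0],[20,-0.047,0.245,-0.016,0],[20,-0.047,0.245,-0.016,0],[20,-0.047,0.245,-0.016,0],[20,-0.047,0.245,-0.016,0]]]' | grep -E "tool|ft"
python3 -m crank '[[[20,-0.047,0.245,-0.016,0],[20,-0.047,0.245,-0.016,0],[20,-0.047,0.245,-0.016,0],[20,-0.047,0.245,-0.016,0],[20,-0.047,0.245,-0.016,0],[20,0,0,0,0]]]' | grep -E "tool|ft|time"
```

```text
tool_pos: [0.5107, -0.0343, 0.1275]
ft_force: [-0.8, -0.3, 8.3]
tool_pos: [0.5061, -0.0097, 0.1259]
ft_force: [-0.3, 0.3, 6.2]
tool_pos: [0.5015, 0.0148, 0.1243]
ft_force: [-0.1, -0.4, 6.8]
time_s: 16.05
tool_pos: [0.4967, 0.0397, 0.1226]
ft_force: [0.7, 0.0, 5.9]
```

```bash
python3 -m crank '[[[20,0,0,-0.025,0],[20,0,0,0,0]]]' | grep -E "tool|ft"
python3 -m crank '[[[20,0,0,-0.02,0],[20,0,0,0,0]]]' | grep -E "tool|ft"
```

```text
tool_pos: [0.4969, 0.0394, 0.1225]
ft_force: [-1.2, 1.0, 11.4]
tool_pos: [0.4969, 0.0394, 0.1224]
ft_force: [-2.5, 2.2, 14.6]
```

Piece 8 is home. I'll return with firmer pressure to check every piece.

```bash
python3 -m crank '[[[20,0,0,0.02,0],[20,0.047,-0.245,0.016,0],[20,0.047,-0.245,0.016,0],[20,0.047,-0.245,0.016,0],[20,0.047,-0.245,0.016,0],[20,0.047,-0.245,0.016,0]]]' | grep -E "tool|ft"
python3 -m crank '[[[20,0.047,-0.245,0.016,0],[20,0.047,-0.245,0.016,0],[20,0.047,-0.245,0.016,0],[20,0.047,-0.245,0.016,0],[20,0.047,-0.245,0.016,0]]]' | grep -E "tool|ft"
python3 -m crank '[[[20,0.047,-0.245,0.016,0],[20,0.047,-0.245,0.016,0],[20,0.047,-0.245,0.016,0],[20,0.047,-0.245,0.016,0],[20,0.047,-0.245,0.016,0]]]' | grep -E "tool|ft"
```

```text
tool_pos: [0.5016, 0.0146, 0.1241]
ft_force: [-0.6, 1.5, 11.4]
tool_pos: [0.5062, -0.0099, 0.1257]
ft_force: [-1.7, 0.9, 11.4]
tool_pos: [0.5108, -0.0345, 0.1273]
ft_force: [-1.8, 1.1, 11.3]
```

```bash
python3 -m crank '[[[20,0.047,-0.245,0.016,0],[20,0.047,-0.245,0.016,0],[20,0.047,-0.245,0.016,0],[20,0.047,-0.245,0.016,0],[20,0.047,-0.245,0.016,0]]]' | grep -E "tool|ft"
python3 -m crank '[[[20,0.047,-0.245,0.016,0],[20,0.047,-0.245,0.016,0],[20,0.047,-0.245,0.016,0],[20,0.047,-0.245,0.016,0],[20,0.047,-0.245,0.016,0]]]' | grep -E "tool|ft"
python3 -m crank '[[[20,0.047,-0.245,0.016,0],[20,0.047,-0.245,0.016,0],[20,0.047,-0.245,0.016,0],[20,0.047,-0.245,0.016,0],[20,0.047,-0.245,0.016,0]]]' | grep -E "tool|ft"
python3 -m crank '[[[20,0.047,-0.245,0.016,0],[20,0.047,-0.245,0.016,0],[20,0.047,-0.245,0.016,0],[20,0.047,-0.245,0.016,0],[20,0.047,-0.245,0.016,0],[20,0,0,0,0]]]' | grep -E "tool|ft"
```

```text
tool_pos: [0.5155, -0.059, 0.1289]
ft_force: [-1.4, 1.5, 10.5]
tool_pos: [0.5201, -0.0835, 0.1305]
ft_force: [-2.1, 2.3, 11.9]
tool_pos: [0.5248, -0.108, 0.1321]
ft_force: [-1.9, 1.2, 10.8]
tool_pos: [0.5296, -0.133, 0.1337]
ft_force: [-1.1, -0.0, 11.8]
```

Every piece is home, at about 13 N at each centre and well above the 7 N at which they sink. I'll lift and return to above the stand.

```bash
python3 -m crank '[[[20,0,0,0.5,0],[20,0,0,0.75,0],[20,0,0,0.75,0],[20,0,0,0.7,0],[20,-0.02,-0.98,0,0.168],[20,-0.02,-0.98,0,0.168],[20,-0.02,-0.98,0,0.168],[20,-0.02,-0.98,0,0.168]]]'  | grep -E "tool|ft"
python3 -m crank '[[[20,-0.02,-0.98,0,0.168],[20,-0.02,-0.98,0,0.168],[20,-0.02,-0.98,0,0.168],[20,-0.02,-0.98,0,0.168],[20,-0.02,-0.98,0,0.168],[20,-0.02,-0.98,0,0.168],[20,-0.02,-0.98,0,0.168],[20,0,0,0,0]]]'  | grep -vE "gap"
python3 - <<'E'
from h import *
s=snapshot("wrist"); save(s,"w2.png")
o=get_obs(); q=o["ee_rot"]; print(o["tool_pos"],q,np.degrees(np.arctan2(2*q[2]**2-1,2*q[1]*q[2])))
s=snapshot("scene");W=pts(s);cv2.imwrite("pics/s4.png",cv2.cvtColor(cv2.resize(s["frame"][170:320,60:260],None,fx=4,fy=4),cv2.COLOR_RGB2BGR))
E
```

```text
tool_pos: [0.5272, -0.2116, 0.187]
ft_force: [0.3, 0.1, -1.5]
time_s: 21.75
tool_pos: [0.5245, -0.3502, 0.1869]
ee_rot: [0.0, 0.586, 0.811, -0.0]
ft_force: [-0.6, 0.0, -3.1]
gripper_force: 80.6
[ 0.5243809  -0.34897965  0.18674736] [-3.01856459e-04  5.85741660e-01  8.10497757e-01  5.15746643e-05] 18.2891865754114
```

View pics/s4.png

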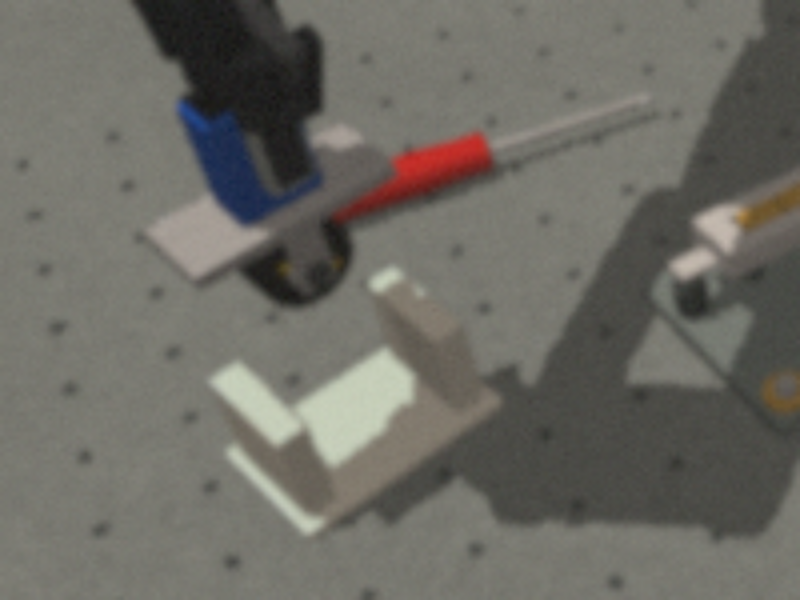

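View pics/w2.png

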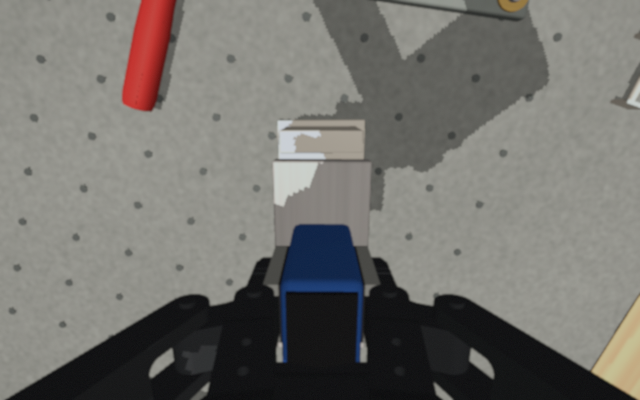

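The roller hangs over the empty stand, collar at (270,215) in the side view. Before lowering, I'll check the collar's tilt and height.

Run:
```python
from h import *
a=np.radians(108.3);u=np.array([np.cos(a),np.sin(a)]);v=np.array([u[1],-u[0]])
c=np.array([.5244,-.349])
for n in("scene","wrist"):
    s=snapshot(n);W=pts(s);d=W[...,:2]-c;t=d@u;w=d@v
    m=(abs(t)<.06)&(abs(w)<.03)&(W[...,2]>.145)&(W[...,2]<.18)&((t>.026)|(t<-.026))
    P=W[m];A=np.c_[t[m],w[m],np.ones(m.sum())];
    k=np.ones(len(P),bool)
    for _ in range(4):
        x=np.linalg.lstsq(A[k],P[k,2],rcond=None)[0];k=abs(A@x-P[:,2])<.003
    print(n,k.sum(),x,"t",A[k,0].min(),A[k,0].max(),"w",np.percentile(A[k,1],[1,99]))
print(get_obs()["time_s"])
```

```text
scene 477 [ 0.00283965 -0.01472419  0.16103438] t -0.05253524350698123 0.04382618222764327 w [-0.02002423  0.02459092]
wrist 4397 [-0.00246781  0.00061576  0.16272881] t -0.04973261061117202 0.046381343844896054 w [-0.01943758  0.02350502]
21.95
```

```bash
python3 -m crank '[[[20,-0.04,0.04,-0.8,0],[20,0,0,-0.8,0],[20,0,0,-0.8,0],[20,0,0,-0.8,0],[20,0,0,-0.8,0],[20,0,0,-0.4,0],[20,0,0,0,0]]]'  | grep -E "tool|ft"
python3 -m crank '[[[20,0,0,-0.1,0],[20,0,0,-0.05,0],[20,0,0,0,0]]]'  | grep -E "tool|ft"
python3 -m crank '[[[20,0,0,-0.05,0],[20,0,0,0,0]]]'  | grep -E "tool|ft"
python3 -m crank '[[[20,0,0,-0.05,0],[20,0,0,0,0]]]'  | grep -E "tool|ft"
```

```text
tool_pos: [0.5231, -0.3472, 0.0972]
ft_force: [0.6, -0.6, -2.9]
tool_pos: [0.5242, -0.3479, 0.0965]
ft_force: [-0.1, 1.0, -2.2]
tool_pos: [0.5239, -0.3478, 0.0952]
ft_force: [0.6, 0.4, -2.9]
tool_pos: [0.5238, -0.3477, 0.0939]
ft_force: [-0.1, 0.1, -2.2]
```

```bash
python3 -m crank '[[[20,0,0,-0.05,0],[20,0,0,0,0]]]'  | grep -E "tool|ft"
python3 -m crank '[[[20,0,0,-0.03,0],[20,0,0,0,0]]]'  | grep -E "tool|ft"
```

```text
tool_pos: [0.5238, -0.3476, 0.0928]
ft_force: [0.2, 0.3, -2.7]
tool_pos: [0.5239, -0.3478, 0.0924]
ft_force: [-0.4, -0.4, -1.8]
```

```bash
python3 -m crank '[[[20,0,0,-0.03,0],[20,0,0,0,0]]]'  | grep -E "tool|ft"
python3 -m crank '[[[36,0,0,0,0],[60,0,0,0,0],[85,0,0,0,0],[85,0,0,0,0],[85,0,0,0,0],[85,0,0,0,0],[85,0,0,0,0]]]' 
python3 -m crank '[[[85,0,0,0.5,0],[85,0,0,0.9,0],[85,0,0,0.9,0],[85,0,0,0.9,0],[85,0,0,0.9,0],[85,0,0,0.9,0],[85,0,0,0.9,0],[85,0,0,0.6,0]]]' 
python3 -m crank '[[[85,0,0,0,0],[85,0,0,0,0]]]' |grep time
python3 - <<'E'
from h import *
s=snapshot("wrist"); W=pts(s); x,y,z=W[...,0],W[...,1],W[...,2]
rs=(abs(x-.52)<.1)&(abs(y+.34)<.1)
for n,m in(("handle",rs&(z>.115)&(z<.135)),("collar",rs&(z>.064)&(z<.075))):
    P=W[m]; r=cv2.minAreaRect((P[:,:2]*1000).astype(np.float32)); print(n,len(P),np.round(r[0],1),np.round(r[1],1),round(r[2],2),np.median(P[:,2]))
s=snapshot("scene");cv2.imwrite("pics/s5.png",cv2.cvtColor(cv2.resize(s["frame"][150:320,80:400],None,fx=2.5,fy=2.5),cv2.COLOR_RGB2BGR))
E
```

```text
tool_pos: [0.5239, -0.3477, 0.0923]
ft_force: [-2.6, 2.1, 4.8]
time_s: 24.65
tool_pos: [0.5238, -0.3477, 0.0917]
ee_rot: [-0.0, 0.585, 0.811, -0.0]
ft_force: [0.4, -0.0, 0.7]
finger_gap: 0.0852
gripper_force: 0.0
time_s: 25.45
tool_pos: [0.5243, -0.348, 0.224]
ee_rot: [0.001, 0.585, 0.811, 0.0]
ft_force: [-0.1, 0.2, 0.4]
finger_gap: 0.0854
gripper_force: 0.0
time_s: 25.65
handle 2254 [ 526.6 -350.2] [25.8 40.5] 18.14 0.12795956761718785
collar 3418 [ 526.5 -350.5] [44.  96.4] 17.77 0.06826372867473052
```

View pics/s5.png

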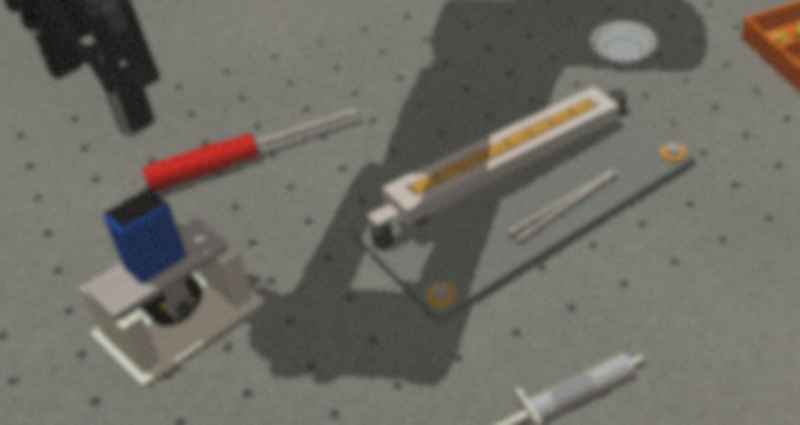

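The roller sits upright on both posts at (160,270), released, about 2 mm from the stand's centre. The brass row at (500,145) lies flush and nothing else has moved, so I'll hand in.

```bash
python3 -c "
from cell import hand_in
print(hand_in())"
```

```text
the job is handed in; nothing more can be done
None
```

I rolled all eight brass pieces home, judged by feel at about 13 N (limit 25 N) at each piece, put the roller back upright in its stand, let go, and handed the job in at about 26 s; no verdict was returned.

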